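Load the clamping fixture and turn its clamp arm round

TASK

First set the large round aluminium blank flat into the round nest of the green clamping fixture. Then lift the steel clamp arm up off its pivot pin, turn it end for end, and refit it fully down on the pin, between the two guide dowels, so that its long round-ended side reaches over the blank. Set both parts down rather than dropping them, and leave everything else on the bench where it is.

Things in the scene. Friction and masses are not known exactly. Their poses are not given: they have to be found in the camera images.
- fixture: Green plate 225 x 110 x 20 mm bolted to the bench; it does not move. Origin: on the bench under the pivot pin; x points from the pin towards the nest, z up; the plate spans x = -70 to +155 mm, y = -55 to +55 mm. It carries a boss with the pivot pin, two guide dowels and the nest
- pin_tip (a point): Tip of the steel pivot pin, on its axis, 80 mm above the bench. The pin, 14 mm in diameter (top 10 mm tapered), rises 28 mm out of a round boss 34 mm wide, whose top is 52 mm above the bench. Axes as the fixture
- dowels (a point): Midpoint between the tips of two upright steel guide dowels, 85 mm above the bench and 45 mm from the pin, on the side away from the nest. Each is 10 mm in diameter, tapered at the tip; their axes lie 22 mm to either side in y (34 mm clear between). They stop the arm swinging round: it must be lifted over them. Axes as the fixture
- nest (a point): Centre of the nest floor, 20 mm above the bench and 100 mm from the pin along the fixture's x. The nest is a steel ring standing on the plate: inside diameter 64 mm, outside 86 mm, 8 mm high. z up
- clamp: Loose steel clamp arm, about 0.45 kg, 180 mm long. Origin: centre of its 18 mm through-hole, at the underside; x points to its long side, z up. Round the hole is a hub block 44 mm long, 40 mm wide (y), 16 mm high: grip it across its flat sides, it balances there. It starts on the pin, resting on the boss, underside 52 mm above the bench, long side away from the nest
- clamp_pad (a point): Underside centre of the round pad, 44 mm in diameter, that ends the arm's long side, 100 mm from the hole; pad and the bar to it (28 mm wide) are 16 mm high. Refitted, it lies 2 mm above the blank. Axes as the arm
- clamp_heel (a point): Underside end of the arm's short side, 58 mm from the hole: a heel block 28 mm wide, 36 mm long, 30 mm high. Refitted, it stands between the dowels. Axes as the arm
- disc: The large round blank: plain aluminium disc, 60 mm diameter, 30 mm thick, 0.23 kg, lying flat loose on the bench. Origin: centre of its underside, z up. In the nest it stands 22 mm proud of the ring
- square_block: Bystander: square aluminium block 60 x 60 x 30 mm, origin at the centre of its underside; leave it alone
- small_slug: Bystander: smaller round aluminium slug, 42 mm diameter, 30 mm thick, origin at the centre of its underside; leave it alone
- wrench: Bystander: steel wrench, 190 mm long, lying along its x; leave it alone
- chuck_key: Bystander: steel T-shaped chuck key, 110 mm long; leave it alone
Mind the look-alikes: they are no part of the job. What is shaped like the clamp but black or pink is not meant.

How it is judged:
On the way, in this order (a step that is already met when the one before it is completed fails the run):
1. the large round blank lies flat in the nest, let go (horizontal distance between disc and nest below 0.005 m and z of disc in the frame of nest below 0.003 m and angle between disc's own z axis and vertical below 0.07 rad and contact force between the fingers and disc below 0.1 N), for 0.2 s.
2. the clamp arm has been lifted clear above the pin's tip (z of clamp in the frame of pin_tip above 0.002 m), for 0.1 s.
At the end, for the whole second after the job is handed in: The round blank lies flat on the nest floor (within 5 mm of centre, 3 mm of height); the arm's hole is on the pin (within 5 mm) with the arm level and down on the boss (within 4 mm), its round pad over the blank (pad centre within 15 mm of the nest's centre); both at rest and let go (horizontal distance between disc and nest below 0.005 m and z of disc in the frame of nest below 0.003 m and angle between disc's own z axis and vertical below 0.07 rad and horizontal distance between clamp and pin_tip below 0.005 m and z of clamp in the frame of fixture below 0.056 m and angle between clamp's own z axis and vertical below 0.06 rad and horizontal distance between clamp_pad and nest below 0.015 m and linear speed of each of clamp, disc below 0.02 m/s); the robot touches nothing.
It fails at once if another thing on the bench is pushed more than 30 mm (distance of any of square_block, small_slug, wrench, chuck_key from where it was at the start of the episode above 0.03 m).
It fails at once if the blank is dropped (falls freely from more than about 25 mm) (contact force between the fingers and disc below 0.05 N and linear speed of disc above 0.7 m/s).
It fails at once if the clamp arm is dropped (falls freely from more than about 25 mm) (contact force between the fingers and clamp below 0.05 N and linear speed of clamp above 0.7 m/s).
It also fails if it takes over 61 s, if anything falls off the work surface, if the arm or the gripper's body presses on something with over 40 N, if the wrist force passes 120 N, or if a joint passes its speed limit or range.

ROBOT

A 7-joint arm with a two-finger parallel gripper is mounted at the origin on the work surface. World frame = base frame: x ahead of the robot, y to its left, z up, the work surface at z = 0. Lengths are in m, angles in rad, forces in N, time in s.
With the tool pointing down it reaches from about 0.4 to 0.75 m from the base axis. Payload 19.5 kg.
Tool frame: the origin (TCP) lies at the very end of the fingers, on their centre line; the grasp point (between the pads) lies ctrl.grasp_offset behind it (ctrl.grasp_offset is the distance from the TCP to the grasp point, in m); z points along the fingers, y is the line along which they close (so a half turn about z gives the same grasp; the last joint's range is limited). The gripper opens to 85 mm and grips with 20 to 120 N. Pads are 22 mm wide; open, the fingers measure 114 mm over their backs; the gripper's body (76 mm by 85 mm) begins 54 mm behind the grasp point. The pads swing forward as they close: fully open they stand 13 mm farther back than shut.
Start: joints at [1.123, 0.707, -0.028, 1.485, 0.022, 0.951, -0.075], TCP at [0.227, -0.528, 0.231] pointing down, gripper open.
Joint ranges: [-2.71, 2.71], [-0.32, 2.16], [-1.57, 1.52], [0, 2.45], [-1.46, 4.6], [0, 2.02], [-2.83, 2.83]. Speed limits (rad/s): [1.89, 1.89, 2.57, 2.57, 3.01, 3.01, 3.01].

INTERFACE

Orientations are given as a unit quaternion [x, y, z, w].
In Python, from plant import ctrl gives the robot as it stands.
- The arm moves only by the tool drive_tool, never from a script. Its argument "commands" is a list of rows, each an object with "twist": the turn, a rotation vector about the tool's x, y, z in degrees, a list of three; "translation": the shift along the tool's x, y, z in cm, a list of three; "jaw": the finger opening in cm, from 0 to 8.54. In form: [{"twist": [rx, ry, rz], "translation": [tx, ty, tz], "jaw": jaw}, ...]. A call has exactly 10 rows; each row is the pose to reach, as a shift and turn from the pose commanded when the call began, along the tool's axes at that moment; what a row does not reach only later rows make up. A row lasts 1/12 s, in which the tool goes at most 41.7 mm and 7.16 degrees, less where a joint would pass 70% of its speed; a pose out of reach is approached as far as the arm can. A call with a gripper value outside its range is refused whole. The fingers move at their own pace and stop on an object; "squeeze" is the grip in N (left out, the last holds). Time passes only in rows, so rows that repeat a pose let the fingers close, or fill a call up. It gives the time, the measured TCP pose, the force and the opening at its end, in the units of the state.
- ctrl.read_state(): the state, without advancing time (a new reading comes with each control period).
- ctrl.camera(name): name is "scene" or "top" or "wrist"; returns the picture (420x560x3 uint8, blue, green, red); there is no depth.
- ctrl.camera_params(name): a dict with "fovy" (degrees; the focal length in pixels is half the picture's height over the tangent of half this angle, whatever the lens; pixels are square), "cx", "cy" (the principal point, pixels), "xyz" and "attitude" of the camera in the world; the wrist camera has in their place "tool_from_camera" (4x4, takes a point from camera to tool coordinates, whose origin is the TCP and whose axes are the flange's). Camera axes: x right, y down, z forward; pixel columns grow to the right and rows downward; lengths in m; the calibration is good to about 2 mm. The wrist camera is an equidistant fisheye: a pixel r from the principal point sees the ray r / f radians off the axis. A picture is of the moment at which its call begins: read the wrist's pose just before it. camera_params takes no time and is no camera call.
- ctrl.job_done(): hands the job in, once; it reports no verdict.
The state is a dict: "clock": time; "joints": joint angles; "qvel": joint speeds; "effort": joint torques, N m; "ee_pos": TCP position; "eef_rot": TCP orientation; "ft_force": force on the tool from outside, world axes, zero at the start; "wrist_torque": the same for the moment, N m; "grip_width": finger opening in m.
Only numpy, scipy, OpenCV 4.12 (cv2) and the standard library are available. Lean on these libraries where they do the work, as an engineer would, in place of code of your own. Each camera call takes 0.05 s, during which the arm holds its last target. There are 200 camera calls.

## Working session

There is one attempt and no reset: what is moved stays moved. The work goes in short steps, Python scripts to look and compute and a tool call to move; the robot and the scene stay as the last step left them, time stands still between calls to the robot, and variables do not carry over. Pictures are saved under pics/ and viewed, on a budget of 10 in all, crops included, one or two more only if the job needs it, and the job is handed in when it is done.

Besides the shell and the picture viewer there is one more tool, called as name(argument=value, ...), one argument or row to a line, values as JSON. drive_tool: Moves the arm, as the interface text tells. Its arguments: {"type":"object","properties":{"commands":{"type":"array"},"squeeze":{"type":"number"}},"required":["commands"]}

```bash
mkdir -p pics; python3 - <<'E'
from plant import ctrl
import cv2
print(ctrl.read_state(), ctrl.grasp_offset)
for n in("scene","top","wrist"):
    print(n,ctrl.camera_params(n))
    cv2.imwrite(f"pics/{n}0.png",ctrl.camera(n))
E
```

```text
{'clock': 0.0, 'joints': array([ 1.12329111,  0.70705311, -0.02763993,  1.48498832,  0.0220292 ,
        0.95089812, -0.07552093]), 'qvel': array([ 8.04371617e-04,  1.63884224e-03,  7.94886260e-04, -1.53389765e-03,
        8.67701229e-06,  1.01394630e-03, -3.68052224e-04]), 'effort': array([ 5.12138240e-05, -8.83209157e+01,  1.23415790e+00, -2.36171722e+01,
        1.67746190e-02,  6.38512822e-03, -2.08243323e-04]), 'ee_pos': array([ 0.22688818, -0.52806489,  0.23085842]), 'eef_rot': array([ 9.79484306e-01,  2.01519780e-01, -1.25569111e-04, -5.06452685e-04]), 'ft_force': array([-0.02011491, -0.68846577,  0.0506684 ]), 'wrist_torque': array([ 0.03962778,  0.00441167, -0.0175802 ]), 'grip_width': 0.08533405716349295} 0.0187
scene {'fovy': 46.06866743423606, 'cx': 278.3659021671985, 'cy': 218.1312443352962, 'xyz': array([ 1.25924983, -0.41717348,  0.72683193]), 'attitude': array([ 0.77232829,  0.44827995, -0.23148731, -0.38596337])}
top {'fovy': 46.07666524509279, 'cx': 276.9412619469645, 'cy': 211.11665037048263, 'xyz': array([0.31936058, 0.00488344, 1.05513238]), 'attitude': array([ 0.70797725, -0.70229565,  0.05752651, -0.04732587])}
wrist {'fovy': 65.70646984690485, 'cx': 277.12542484261223, 'cy': 211.62646514428417, 'tool_from_camera': array([[ 7.11101572e-04, -9.53182625e-01, -3.02394407e-01,
         7.75228992e-02],
       [ 9.99999144e-01,  3.45594106e-04,  1.26221470e-03,
        -6.03872746e-04],
       [-1.09861540e-03, -3.02395046e-01,  9.53182055e-01,
        -1.42459844e-01],
       [ 0.00000000e+00,  0.00000000e+00,  0.00000000e+00,
         1.00000000e+00]])}
```

View pics/top0.png

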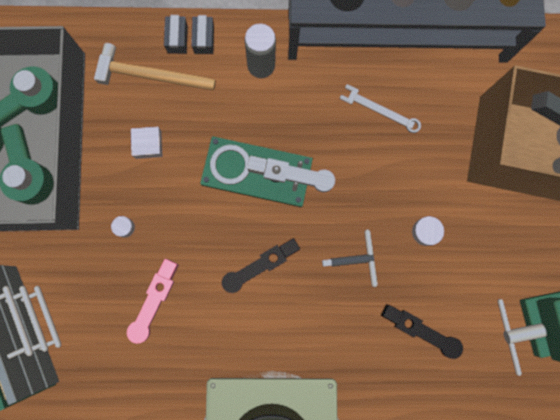

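View pics/scene0.png

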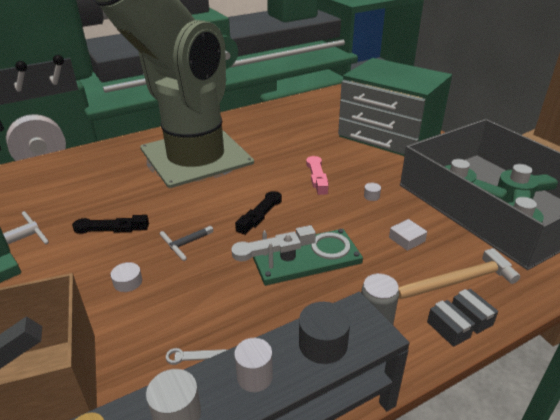

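Top view: fixture at about (257,171), nest ring (230,164), clamp hub (276,170) with its pad at (324,180). The blank is at (429,231), slug (121,226), square (145,141), wrench (383,108) and chuck key (355,260). The black and pink arms are decoys.

```bash
cat > h.py <<'E'
import numpy as np, cv2
from scipy.spatial.transform import Rotation as R
from plant import ctrl
def cast(name,px,z,st=None):
    p=ctrl.camera_params(name); px=np.atleast_2d(np.asarray(px,float))
    f=210/np.tan(np.radians(p["fovy"])/2); d=(px-[p["cx"],p["cy"]])/f
    if name=="wrist":
        t=np.linalg.norm(d,axis=1,keepdims=True); s=np.sinc(t/np.pi)
        d=np.hstack([d*s,np.cos(t)])
        T=p["tool_from_camera"]; q=R.from_quat(st["eef_rot"])
        o=st["ee_pos"]+q.apply(T[:3,3]); d=q.apply(d@T[:3,:3].T)
    else:
        o=p["xyz"]; d=R.from_quat(p["attitude"]).apply(np.hstack([d,np.ones((len(d),1))]))
    return (o+d*((z-o[2])/d[:,2:]))
def blob(mask,seed):
    n,l,s,c=cv2.connectedComponentsWithStats(mask.astype(np.uint8))
    k=np.argmin([np.hypot(*(c[i]-seed))+(1e3 if s[i,4]<30 else 0) if i else 1e9 for i in range(n)])
    m=(l==k).astype(np.uint8)
    return max(cv2.findContours(m,cv2.RETR_EXTERNAL,cv2.CHAIN_APPROX_NONE)[0],key=cv2.contourArea)[:,0],s[k,4]
def circ(P):  # least-squares circle
    P=P[:,:2]; a=np.linalg.lstsq(np.c_[2*P,np.ones(len(P))],(P**2).sum(1),rcond=None)[0]
    return a[:2],np.sqrt(a[2]+a[:2]@a[:2])
E
python3 - <<'E'
from h import *
im=cv2.imread("pics/top0.png"); hsv=cv2.cvtColor(im,cv2.COLOR_BGR2HSV)
gray=(hsv[...,1]<45)&(hsv[...,2]>120)
green=(hsv[...,0]>60)&(hsv[...,0]<95)&(hsv[...,1]>100)
c,a=blob(gray,(429,231)); print("disc",a,circ(cast("top",c,.03)))
c,a=blob(gray,(121,226)); print("slug",a,circ(cast("top",c,.03)))
g=green.copy(); w=np.zeros(g.shape,bool); w[125:215,195:320]=1
pts=np.argwhere(g&w)[:,::-1]; P=cast("top",pts,.02)[:,:2]
r=cv2.minAreaRect(P.astype(np.float32)); print("plate",r)
c,a=blob(gray&w,(280,172)); print("clamp/nest",a,c.min(0),c.max(0))
P=cast("top",c,.068); print("clamp rect",cv2.minAreaRect(P[:,:2].astype(np.float32)))
for q,z in(((276.5,170),.08),((230,164),.028),((324,180),.068)): print(q,cast("top",q,z))
big=cv2.resize(im[125:215,195:345],None,fx=5,fy=5,interpolation=cv2.INTER_CUBIC)
cv2.imwrite("pics/c1.png",big)
E
```

```text
disc 664 (array([ 0.43519809, -0.32903794]), np.float64(0.029679260879492023))
slug 340 (array([0.43901073, 0.31478995]), np.float64(0.020724043547578497))
plate ((0.5609209537506104, 0.035501159727573395), (0.21916896104812622, 0.1064642146229744), 78.07320404052734)
clamp/nest 1758 [210 144] [319 189]
clamp rect ((0.5605825185775757, 0.01637917011976242), (0.22616299986839294, 0.08236785233020782), 86.84971618652344)
(276.5, 170) [[ 0.54928089 -0.00723849  0.08      ]]
(230, 164) [[0.57359242 0.09128911 0.028     ]]
(324, 180) [[ 0.53220382 -0.1046137   0.068     ]]
```

View pics/c1.png

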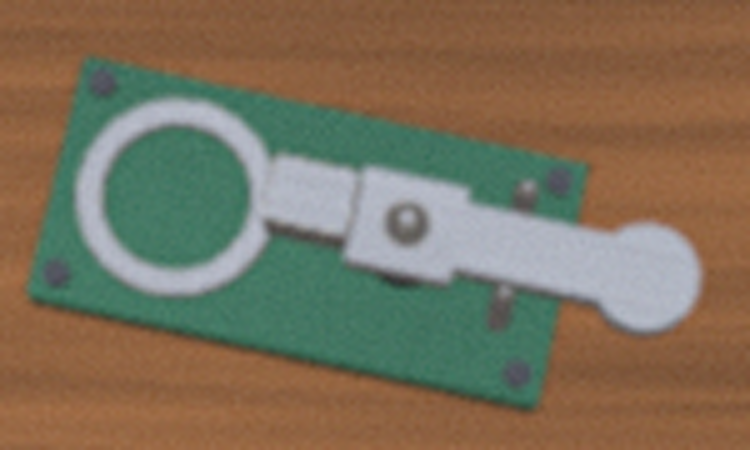

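Disc at (0.435,-0.329), radius 29.7 mm against 30 expected. The plate measures 219x106 against 225x110, with its axis at about 78°. I'll go above the disc with the tool turned for the nest and look with the wrist camera.

```bash
cat >> h.py <<'E'
def goto(p,yaw,st=None):  # yaw of tool x in world, deg, tool straight down -> twist(deg), translation(cm)
    st=st or ctrl.read_state(); q=R.from_quat(st["eef_rot"])
    a=np.radians(yaw); t=R.from_matrix(np.c_[[np.cos(a),np.sin(a),0],[np.sin(a),-np.cos(a),0],[0,0,-1]])
    print("twist",np.round((q.inv()*t).as_rotvec(degrees=True),2),"trans",np.round(q.inv().apply(np.array(p)-st["ee_pos"])*100,2))
def show(st=None):
    st=st or ctrl.read_state(); x=R.from_quat(st["eef_rot"]).as_matrix()
    print("t",round(st["clock"],2),"pos",st["ee_pos"].round(4),"yaw",np.degrees(np.arctan2(x[1,0],x[0,0])).round(2),"zax",x[:,2].round(3),"J",st["joints"].round(2),"F",st["ft_force"].round(1),"w",round(st["grip_width"],4)); return st
E
python3 -c "
from h import *
show();goto([.435,-.329,.16],78)"
```

```text
t 0.15 pos [ 0.2269 -0.5281  0.231 ] yaw 23.25 zax [-0.     0.001 -1.   ] J [ 1.12  0.71 -0.03  1.48  0.02  0.95 -0.08] F [ 0.8 -0.3  0.2] w 0.0852
twist [-4.000e-02 -2.000e-02 -5.475e+01] trans [ 26.98 -10.08   7.1 ]
```

drive_tool(
  commands=[
    {"twist":[0,0,-54.75],"translation":[27,-10.1,7.1],"jaw":8.5},
    {"twist":[0,0,-54.75],"translation":[27,-10.1,7.1],"jaw":8.5},
    {"twist":[0,0,-54.75],"translation":[27,-10.1,7.1],"jaw":8.5},
    {"twist":[0,0,-54.75],"translation":[27,-10.1,7.1],"jaw":8.5},
    {"twist":[0,0,-54.75],"translation":[27,-10.1,7.1],"jaw":8.5},
    {"twist":[0,0,-54.75],"translation":[27,-10.1,7.1],"jaw":8.5},
    {"twist":[0,0,-54.75],"translation":[27,-10.1,7.1],"jaw":8.5},
    {"twist":[0,0,-54.75],"translation":[27,-10.1,7.1],"jaw":8.5},
    {"twist":[0,0,-54.75],"translation":[27,-10.1,7.1],"jaw":8.5},
    {"twist":[0,0,-54.75],"translation":[27,-10.1,7.1],"jaw":8.5},
  ],
)

```text
clock: 0.98
ee_pos: [0.4349, -0.3291, 0.1601]
eef_rot: [0.778, 0.629, -0.0, -0.0]
ft_force: [-0.3, 0.2, 0.0]
grip_width: 0.0848
```

```bash
python3 - <<'E'
from h import *
st=show(); im=ctrl.camera("wrist"); cv2.imwrite("pics/w1.png",im)
hsv=cv2.cvtColor(im,cv2.COLOR_BGR2HSV)
gray=(hsv[...,1]<45)&(hsv[...,2]>120)
n,l,s,c=cv2.connectedComponentsWithStats(gray.astype(np.uint8))
for i in range(1,n):
    if s[i,4]>500:
        k,a=blob(l==i,c[i]); print(s[i],c[i].round(),circ(cast("wrist",k,.03,st)))
E
```

```text
t 0.98 pos [ 0.4349 -0.3291  0.1601] yaw 77.9 zax [-0.001  0.    -1.   ] J [ 0.72  0.76 -0.24  1.68  0.25  0.73  0.14] F [-0.3  0.2  0. ] w 0.0848
[ 483    0   48  150 1991] [507.  71.] (array([ 0.70386413, -0.24777022]), np.float64(0.05710029373517996))
[ 132   54  120   58 1370] [192.  81.] (array([ 0.38321647, -0.19694606]), np.float64(0.03569415087415463))
[ 245  167   68   65 3509] [278. 199.] (array([ 0.43631696, -0.32752902]), np.float64(0.029307156112942757))
[114 370  37  40 529] [132. 386.] (array([ 0.19396832, -0.54067137]), np.float64(0.027822548567822864))
```

View pics/w1.png

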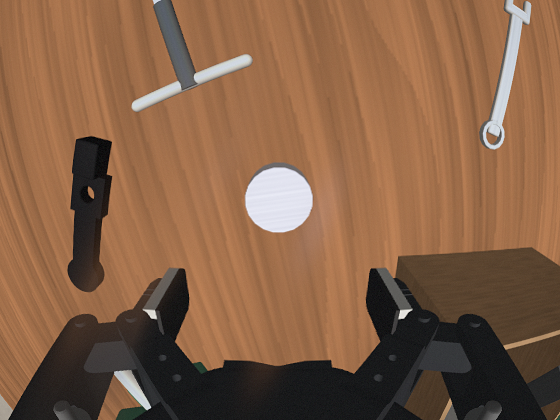

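The wrist view shows the blank at (278,199), centred between the fingers with clear space around it. It measures (0.4363,-0.3275), within 2 mm of the top view. I'll use the mean.

```bash
python3 -c "
from h import *
goto([.4358,-.3282,.009],78)"
```

```text
twist [-0.03  0.02 -0.2 ] trans [ 0.17  0.1  15.13]
```

drive_tool(
  commands=[
    {"twist":[0,0,-0.2],"translation":[0.17,0.1,3],"jaw":8.5},
    {"twist":[0,0,-0.2],"translation":[0.17,0.1,6.5],"jaw":8.5},
    {"twist":[0,0,-0.2],"translation":[0.17,0.1,10],"jaw":8.5},
    {"twist":[0,0,-0.2],"translation":[0.17,0.1,12.5],"jaw":8.5},
    {"twist":[0,0,-0.2],"translation":[0.17,0.1,14.5],"jaw":8.5},
    {"twist":[0,0,-0.2],"translation":[0.17,0.1,15.1],"jaw":8.5},
    {"twist":[0,0,-0.2],"translation":[0.17,0.1,15.1],"jaw":8.5},
    {"twist":[0,0,-0.2],"translation":[0.17,0.1,15.1],"jaw":5},
    {"twist":[0,0,-0.2],"translation":[0.17,0.1,15.1],"jaw":5},
    {"twist":[0,0,-0.2],"translation":[0.17,0.1,15.1],"jaw":5},
  ],
  squeeze=50,
)

```text
clock: 1.87
ee_pos: [0.4369, -0.3282, 0.011]
eef_rot: [0.776, 0.63, 0.0, 0.001]
ft_force: [-2.3, 0.9, 10.2]
grip_width: 0.0583
```

drive_tool(
  commands=[
    {"twist":[0,0,0],"translation":[0,0,0],"jaw":5},
    {"twist":[0,0,0],"translation":[0,0,0],"jaw":5},
    {"twist":[0,0,0],"translation":[0,0,-1],"jaw":5},
    {"twist":[0,0,0],"translation":[0,0,-3],"jaw":5},
    {"twist":[0,0,0],"translation":[0,0,-6],"jaw":5},
    {"twist":[0,0,0],"translation":[0,0,-9],"jaw":5},
    {"twist":[0,0,0],"translation":[0,0,-12],"jaw":5},
    {"twist":[0,0,0],"translation":[0,0,-15],"jaw":5},
    {"twist":[0,0,0],"translation":[0,0,-17],"jaw":5},
    {"twist":[0,0,0],"translation":[0,0,-17],"jaw":5},
  ],
)

```text
clock: 2.7
ee_pos: [0.4375, -0.3282, 0.1843]
eef_rot: [0.776, 0.63, 0.001, 0.003]
ft_force: [0.2, 0.1, -2.2]
grip_width: 0.058
```

```bash
python3 -c "
from h import *
show();goto([.5733,.0915,.18],78)"
```

```text
t 2.7 pos [ 0.4375 -0.3282  0.1843] yaw 78.17 zax [ 0.005 -0.004 -1.   ] J [ 0.72  0.73 -0.26  1.66  0.24  0.78  0.15] F [ 0.2  0.1 -2.2] w 0.058
twist [0.34 0.14 0.17] trans [43.86  4.69  0.35]
```

drive_tool(
  commands=[
    {"twist":[0,0,0],"translation":[4,0.4,0],"jaw":5},
    {"twist":[0,0,0],"translation":[8,0.8,0],"jaw":5},
    {"twist":[0,0,0],"translation":[12,1.3,0],"jaw":5},
    {"twist":[0,0,0],"translation":[16,1.7,0],"jaw":5},
    {"twist":[0,0,0],"translation":[20,2.1,0],"jaw":5},
    {"twist":[0,0,0],"translation":[24,2.6,0],"jaw":5},
    {"twist":[0,0,0],"translation":[28,3,0],"jaw":5},
    {"twist":[0,0,0],"translation":[31,3.3,0],"jaw":5},
    {"twist":[0,0,0],"translation":[33,3.5,0],"jaw":5},
    {"twist":[0,0,0],"translation":[33,3.5,0],"jaw":5},
  ],
)

```text
clock: 3.53
ee_pos: [0.5388, -0.0067, 0.1797]
eef_rot: [0.774, 0.633, 0.001, -0.001]
ft_force: [0.8, -0.3, -2.7]
grip_width: 0.0583
```

```bash
python3 - <<'E'
from h import *
st=show(); im=ctrl.camera("wrist"); cv2.imwrite("pics/w2.png",im); show()
np.save("w2.npy",np.r_[st["ee_pos"],st["eef_rot"]])
E
```

```text
t 3.53 pos [ 0.5388 -0.0067  0.1797] yaw 78.5 zax [ 0.001  0.002 -1.   ] J [ 0.05  0.72 -0.18  1.69  0.17  0.75 -0.41] F [ 0.8 -0.3 -2.7] w 0.0583
t 3.58 pos [ 0.5383 -0.0095  0.1796] yaw 78.37 zax [ 0.     0.001 -1.   ] J [ 0.05  0.72 -0.18  1.69  0.17  0.75 -0.41] F [-0.2 -1.  -2.3] w 0.0585
```

View pics/w2.png

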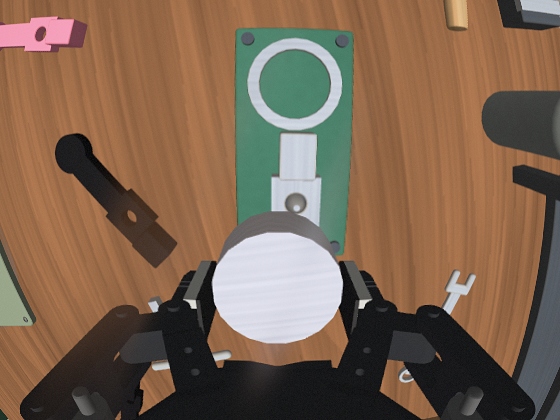

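The blank is held level at (278,285). The ring is at (294,84), the pin at (296,203) and the plate axis is near the image vertical. Now I'll measure all of these.

```bash
cat > m.py <<'E'
from h import *
def nest(im,st):
    hsv=cv2.cvtColor(im,cv2.COLOR_BGR2HSV)
    green=(hsv[...,0]>60)&(hsv[...,0]<95)&(hsv[...,1]>90)
    n,l,s,c=cv2.connectedComponentsWithStats(green.astype(np.uint8))
    for i in range(1,n):
        if s[i,4]>800:
            k,a=blob(l==i,c[i]); 
            print("green",s[i],c[i].round(),"as circle z.028/.02",*[circ(cast("wrist",k,z,st)) for z in(.028,.02)])
E
python3 - <<'E'
from m import *
a=np.load("w2.npy"); st=dict(ee_pos=a[:3],eef_rot=a[3:]); im=cv2.imread("pics/w2.png"); nest(im,st)
hsv=cv2.cvtColor(im,cv2.COLOR_BGR2HSV)
g=(hsv[...,2]>195)&(hsv[...,1]<45); 
n,l,s,c=cv2.connectedComponentsWithStats(g.astype(np.uint8))
for i in range(1,n):
    if s[i,4]>300:
        print(s[i],c[i].round())
        if s[i,4]>6000:
          k,_=blob(l==i,c[i])
          for z in(.195,.2,.205): 
            C,r=circ(cast("wrist",k,z,st)); print(z,C,r, R.from_quat(st["eef_rot"]).inv().apply(np.r_[C,z]-st["ee_pos"]))
# ring outer via radial gradient around centre
gr=cv2.cvtColor(im,cv2.COLOR_BGR2HSV)[...,1].astype(float)
for (r0,r1,z,nm) in((40,56,.028,"outer"),(28,42,.028,"inner")):
    P=[]
    for t in np.radians(np.arange(0,360,4)):
        rr=np.arange(r0,r1,.25); xy=np.c_[294+rr*np.cos(t),84+rr*np.sin(t)].astype(np.float32)
        v=cv2.remap(gr.astype(np.float32),xy[:,0][None],xy[:,1][None],cv2.INTER_LINEAR)[0]
        d=np.convolve(v,np.r_[np.ones(6),-np.ones(6)],'valid')*(1 if nm=="outer" else -1)
        P.append(xy[np.argmax(d)+6])
    W=cast("wrist",P,z,st); C,r=circ(W); e=abs(np.linalg.norm(W[:,:2]-C,axis=1)-r); C,r=circ(W[e<np.median(e)*3]); print(nm,C,r,np.median(e))
# plate edges
gm=((hsv[...,0]>60)&(hsv[...,0]<95)&(hsv[...,1]>90))
for side in(0,1):
    pts=[]
    for y in range(60,200,4):
        x=np.where(gm[y,225:365])[0]+225; pts.append((x[0] if side==0 else x[-1],y))
    W=cast("wrist",pts,.02,st)[:,:2]; v=cv2.fitLine(W.astype(np.float32),cv2.DIST_HUBER,0,.001,.001).ravel(); print("edge",np.degrees(np.arctan2(v[1],v[0])),v[2:])
m=(hsv[...,2]<185)[185:215,280:312]; print("pin dark centroid",np.argwhere(m).mean(0)[::-1]+[280,185],m.sum())
print("pin",cast("wrist",[296,203],.08,st))
E
```

```text
green [ 235   29  118  160 4596] [308.  84.] as circle z.028/.02 (array([0.57352989, 0.08083381]), np.float64(0.05945314759524794)) (array([0.57405547, 0.08114885]), np.float64(0.061069064037559406))
green [ 260   51   69   67 3632] [294.  84.] as circle z.028/.02 (array([0.5746083 , 0.09177104]), np.float64(0.03032221323381418)) (array([0.57516319, 0.09238335]), np.float64(0.03114636073338567))
green [ 236  108   50  116 3463] [256. 167.] as circle z.028/.02 (array([0.52274052, 0.02387365]), np.float64(0.03583651754876609)) (array([0.52188566, 0.02264053]), np.float64(0.03681054197445892))
[521   0  39  14 433] [541.   6.]
[ 248   39   94   91 2609] [294.  84.]
[ 272  134   49   92 2839] [298. 174.]
[  213   233   130   110 11365] [277. 287.]
0.195 [ 0.53847657 -0.00828057] 0.029813094072304615 [-1.54463813e-03 -4.67368975e-05 -1.53191549e-02]
0.2 [ 0.53909368 -0.00523657] 0.02864246327813258 [ 1.57370766e-03 -4.74144115e-05 -2.03114177e-02]
0.205 [ 0.53971079 -0.00219257] 0.027471832483953167 [ 4.69205346e-03 -4.80919256e-05 -2.53036804e-02]
[444 273  31  41 400] [456. 292.]
outer [0.57480159 0.09222899] 0.042800375163549 9.657727324484389e-05
inner [0.57456263 0.09194898] 0.031190348782478696 5.867750803278601e-05
edge 78.62021 [0.51761085 0.0750085 ]
edge 74.85932 [0.6190934  0.05320838]
pin dark centroid [294.19952494 203.63182898] 421
pin [[ 0.554839   -0.00165628  0.08      ]]
```

Nest at (0.5747,0.0921) from the wrist, outer radius 42.8 mm against 43. The top view agrees within about 1.5 mm. I'll move over it and part-way down, then re-measure there.

```bash
python3 -c "
from h import *
show();goto([.5745,.0918,.1],77.5)"
```

```text
t 3.58 pos [ 0.5383 -0.0095  0.1796] yaw 78.37 zax [ 0.     0.001 -1.   ] J [ 0.05  0.72 -0.18  1.69  0.17  0.75 -0.41] F [-0.2 -1.  -2.3] w 0.0585
twist [-0.   -0.05  0.87] trans [10.65  1.5   7.97]
```

drive_tool(
  commands=[
    {"twist":[0,0,0.5],"translation":[3,0.4,0],"jaw":5},
    {"twist":[0,0,0.9],"translation":[6.5,0.9,0],"jaw":5},
    {"twist":[0,0,0.9],"translation":[9.5,1.3,0],"jaw":5},
    {"twist":[0,0,0.9],"translation":[10.6,1.5,1],"jaw":5},
    {"twist":[0,0,0.9],"translation":[10.6,1.5,4],"jaw":5},
    {"twist":[0,0,0.9],"translation":[10.6,1.5,7],"jaw":5},
    {"twist":[0,0,0.9],"translation":[10.6,1.5,8],"jaw":5},
    {"twist":[0,0,0.9],"translation":[10.6,1.5,8],"jaw":5},
    {"twist":[0,0,0.9],"translation":[10.6,1.5,8],"jaw":5},
    {"twist":[0,0,0.9],"translation":[10.6,1.5,8],"jaw":5},
  ],
)

```text
clock: 4.42
ee_pos: [0.5753, 0.0887, 0.101]
eef_rot: [0.781, 0.624, 0.001, 0.0]
ft_force: [1.1, 0.2, -2.6]
grip_width: 0.0579
```

```bash
cat >> m.py <<'E'
def edges(im,c,r0,r1,ang,sign):
    g=cv2.cvtColor(im,cv2.COLOR_BGR2HSV)[...,1].astype(np.float32); P=[]
    for t in np.radians(ang):
        rr=np.arange(r0,r1,.25); xy=np.c_[c[0]+rr*np.cos(t),c[1]+rr*np.sin(t)].astype(np.float32)
        v=cv2.remap(g,xy[:,0][None],xy[:,1][None],cv2.INTER_LINEAR)[0]
        P.append(xy[np.argmax(np.convolve(v,np.r_[np.ones(6),-np.ones(6)],'valid')*sign)+6])
    return np.array(P)
E
python3 - <<'E'
from m import *
st=show(); im=ctrl.camera("wrist"); cv2.imwrite("pics/w3.png",im); show()
np.save("w3.npy",np.r_[st["ee_pos"],st["eef_rot"]])
E
```

```text
t 4.42 pos [0.5753 0.0887 0.101 ] yaw 77.26 zax [ 0.002  0.    -1.   ] J [-0.14  0.89 -0.13  1.6   0.17  0.66 -0.58] F [ 1.1  0.2 -2.6] w 0.0579
t 4.47 pos [0.5753 0.0889 0.101 ] yaw 77.27 zax [ 0.002  0.    -1.   ] J [-0.14  0.89 -0.13  1.6   0.17  0.66 -0.58] F [-0.1 -0.4 -2. ] w 0.058
```

View pics/w3.png

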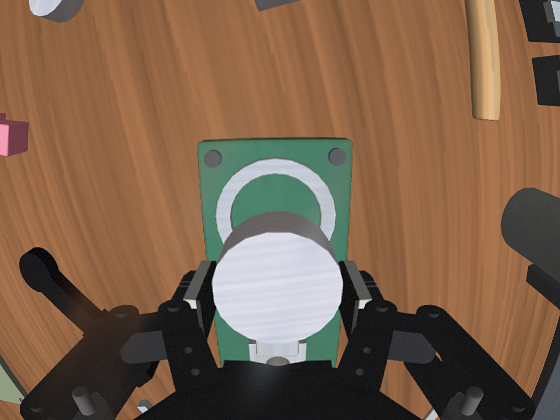

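The disc is over the nest: ring centre about (276,217), disc top face (278,287), lower far edge about row 212.

```bash
python3 - <<'E'
from m import *
from scipy.optimize import least_squares
a=np.load("w3.npy"); st=dict(ee_pos=a[:3],eef_rot=a[3:]); im=cv2.imread("pics/w3.png")
q=R.from_quat(st["eef_rot"]).inv(); tool=lambda C,z:(q.apply(np.r_[C,z]-st["ee_pos"])*1000).round(1)
P=edges(im,(276,217),50,70,np.arange(-200,21,4),1); W=cast("wrist",P,.028,st); C,r=circ(W)
s=least_squares(lambda c:np.linalg.norm(W[:,:2]-c,axis=1)-.043,C,loss="soft_l1",f_scale=.0005); print("outer",C,r,s.x,tool(s.x,.028))
P=edges(im,(276,217),38,50,np.arange(-180,1,4),-1); W=cast("wrist",P,.028,st); C,r=circ(W); s2=least_squares(lambda c:np.linalg.norm(W[:,:2]-c,axis=1)-.032,C,loss="soft_l1",f_scale=.0005);print("inner",C,r,s2.x)
hsv=cv2.cvtColor(im,cv2.COLOR_BGR2HSV); k,_=blob((hsv[...,2]>185)&(hsv[...,1]<50),(278,287)); print(k.min(0),k.max(0))
for z in(.112,.116,.12,.124):
    C,r=circ(cast("wrist",k,z,st)); print(z,r,tool(C,z))
print("col 277 V:",[(y,int(hsv[y,277,2]),int(hsv[y,277,1])) for y in range(205,240,2)])
print(im[210:216,240:310:10].mean(2).round())
E
```

```text
outer [0.57532787 0.09397625] 0.04253677676280026 [0.57521288 0.09345596] [ 4.5 -1.3 73. ]
inner [0.57535318 0.0939996 ] 0.031207969979708143 [0.57511717 0.09304014]
[213 233] [342 362]
0.112 0.03334958448685093 [ -9.2  -0.1 -11. ]
0.116 0.03233508939715578 [ -6.6  -0.1 -15. ]
0.12 0.03132059430746085 [ -3.9  -0.1 -19. ]
0.124 0.03030609921777442 [ -1.3  -0.1 -23. ]
col 277 V: [(205, 132, 106), (207, 132, 108), (209, 133, 109), (211, 109, 35), (213, 102, 18), (215, 104, 20), (217, 105, 15), (219, 104, 17), (221, 103, 15), (223, 104, 17), (225, 102, 18), (227, 103, 15), (229, 104, 17), (231, 115, 16), (233, 233, 16), (235, 232, 15), (237, 234, 14), (239, 231, 14)]
[[106. 107. 105. 107. 103. 103. 105.]
 [104. 104. 106. 108.  98. 103. 106.]
 [105. 104. 106.  99. 101. 101. 103.]
 [104. 105. 101.  97.  99.  98. 105.]
 [105. 103. 100.  97. 100.  98. 105.]
 [103. 104. 100.  97. 100.  99. 103.]]
```

```bash
python3 - <<'E'
from m import *
st=dict(ee_pos=np.zeros(3),eef_rot=np.array([0,0,0,1.]))  # tool frame directly
c=lambda p,z:cast("wrist",p,z,st)[0]*1000
for zt in(-.014,-.016,-.018,-.020,-.022):
    f,n=c([277.3,232.3],zt),c([277.3,343],zt); b=c([277.3,210.5],zt+.03); l,r=c([212.5,283],zt),c([343,283],zt)
    print(zt,"far",f[0].round(1),"near",n[0].round(1),"span",(f-n)[0].round(1),"mid",((f+n)/2)[0].round(1),"botfar",b[0].round(1),"width",(r-l)[1].round(1),((r+l)/2)[1].round(1))
E
```

```text
-0.014 far 27.8 near -32.9 span 60.8 mid -2.5 botfar 28.1 width 60.1 0.3
-0.016 far 28.6 near -31.2 span 59.8 mid -1.3 botfar 28.7 width 59.1 0.3
-0.018 far 29.4 near -29.5 span 58.9 mid -0.0 botfar 29.4 width 58.2 0.3
-0.02 far 30.2 near -27.8 span 57.9 mid 1.2 botfar 30.0 width 57.3 0.3
-0.022 far 31.0 near -26.0 span 57.0 mid 2.5 botfar 30.6 width 56.3 0.3
```

drive_tool(
  commands=[
    {"twist":[0,0,0],"translation":[0.5,-0.14,0],"jaw":5},
    {"twist":[0,0,0],"translation":[0.5,-0.14,2],"jaw":5},
    {"twist":[0,0,0],"translation":[0.5,-0.14,3.5],"jaw":5},
    {"twist":[0,0,0],"translation":[0.5,-0.14,4.5],"jaw":5},
    {"twist":[0,0,0],"translation":[0.5,-0.14,4.8],"jaw":5},
    {"twist":[0,0,0],"translation":[0.5,-0.14,4.8],"jaw":5},
    {"twist":[0,0,0],"translation":[0.5,-0.14,4.8],"jaw":5},
    {"twist":[0,0,0],"translation":[0.5,-0.14,4.8],"jaw":5},
    {"twist":[0,0,0],"translation":[0.5,-0.14,4.8],"jaw":5},
    {"twist":[0,0,0],"translation":[0.5,-0.14,4.8],"jaw":5},
  ],
)

```text
clock: 5.3
ee_pos: [0.5746, 0.0943, 0.0519]
eef_rot: [0.781, 0.625, 0.0, 0.0]
ft_force: [0.7, -0.5, -2.2]
grip_width: 0.0579
```

```bash
python3 - <<'E'
from m import *
st=show(); im=ctrl.camera("wrist"); cv2.imwrite("pics/w4.png",im); show()
np.save("w4.npy",np.r_[st["ee_pos"],st["eef_rot"]])
cv2.imwrite("pics/w4c.png",cv2.resize(im[170:360,170:390],None,fx=3.5,fy=3.1))
E
```

```text
t 5.3 pos [0.5746 0.0943 0.0519] yaw 77.29 zax [ 0.001  0.    -1.   ] J [-0.16  0.97 -0.12  1.62  0.18  0.56 -0.6 ] F [ 0.7 -0.5 -2.2] w 0.0579
t 5.35 pos [0.5745 0.0943 0.0517] yaw 77.3 zax [ 0.  0. -1.] J [-0.16  0.97 -0.12  1.62  0.18  0.56 -0.6 ] F [-0.4 -0.7 -1.7] w 0.058
```

View pics/w4c.png

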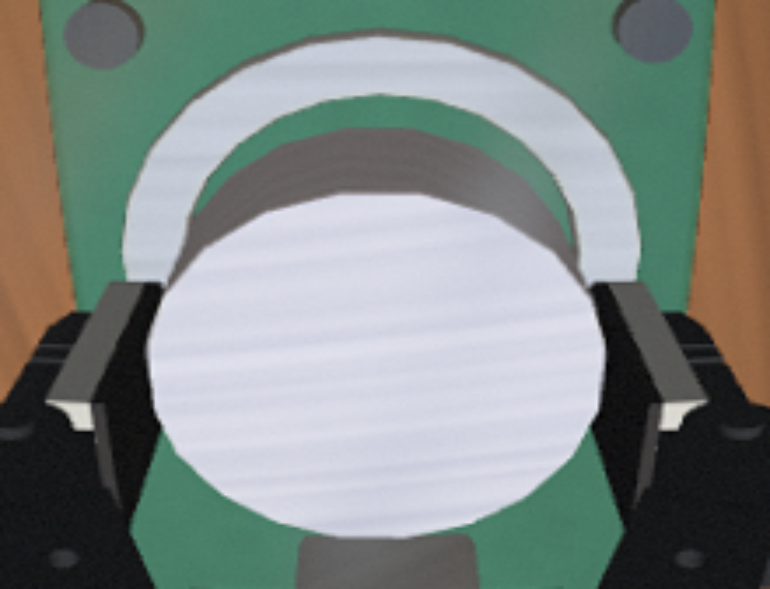

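```bash
python3 - <<'E'
from m import *
from scipy.optimize import least_squares
st=dict(ee_pos=np.zeros(3),eef_rot=np.array([0,0,0,1.])); im=cv2.imread("pics/w4.png")
ctr=(170+381/3.5,170+262/3.1)
for nm,r0,r1,sg,R0 in(("outer",66,84,1,.043),("inner",46,66,-1,.032)):
    A=np.arange(-172,-7,4) if sg>0 else np.arange(-150,-29,4)
    W0=edges(im,ctr,r0,r1,A,sg)
    for zt in (.0519-.028,.0519-.030,.0519-.026):
        W=cast("wrist",W0,zt,st); C,r=circ(W); s=least_squares(lambda c:np.linalg.norm(W[:,:2]-c,axis=1)-R0,C,loss="soft_l1",f_scale=.0005)
        print(nm,zt,(C*1e3).round(1),(r*1e3).round(1),(s.x*1e3).round(1))
# disc bottom far edge: green->grey (saturation drop) scanning downwards
g=cv2.cvtColor(im,cv2.COLOR_BGR2HSV)[...,1].astype(float); B=[]
for x in range(240,316,4):
    v=g[204:226,x]; d=np.diff(v); B.append((x,204+np.argmin(d)+.5)); 
B=np.array(B); print(B[:,1])
for zb in(.0105,.013,.015):
    W=cast("wrist",B,zb,st); C,r=circ(W); s=least_squares(lambda c:np.linalg.norm(W[:,:2]-c,axis=1)-.03,C,loss="soft_l1",f_scale=.0003); print("bot",zb,(C*1e3).round(1),(r*1e3).round(1),(s.x*1e3).round(1))
E
```

```text
outer 0.0239 [0.8 0.8] 42.0 [-0.4  0.8]
outer 0.021900000000000003 [1.8 0.8] 41.5 [-0.   0.8]
outer 0.025900000000000003 [-0.1  0.8] 42.5 [-0.7  0.8]
inner 0.0239 [-0.4  0.8] 31.6 [-0.8  0.8]
inner 0.021900000000000003 [0.5 0.8] 31.2 [-0.3  0.8]
inner 0.025900000000000003 [-1.3  0.8] 32.0 [-1.4  0.8]
[222.5 220.5 217.5 215.5 214.5 213.5 211.5 210.5 210.5 210.5 210.5 210.5
 210.5 212.5 213.5 214.5 216.5 218.5 221.5]
bot 0.0105 [ 0.8 -0. ] 29.1 [-0.1 -0. ]
bot 0.013 [-0.4  0. ] 29.6 [-0.9 -0. ]
bot 0.015 [-1.4  0. ] 30.0 [-1.5 -0. ]
```

Relative offset: x about 0, y +0.8 mm. I'll lower with that correction to just above the floor.

drive_tool(
  commands=[
    {"twist":[0,0,0],"translation":[0,0.08,0],"jaw":5},
    {"twist":[0,0,0],"translation":[0,0.08,0.3],"jaw":5},
    {"twist":[0,0,0],"translation":[0,0.08,0.6],"jaw":5},
    {"twist":[0,0,0],"translation":[0,0.08,0.9],"jaw":5},
    {"twist":[0,0,0],"translation":[0,0.08,1.1],"jaw":5},
    {"twist":[0,0,0],"translation":[0,0.08,1.3],"jaw":5},
    {"twist":[0,0,0],"translation":[0,0.08,1.5],"jaw":5},
    {"twist":[0,0,0],"translation":[0,0.08,1.6],"jaw":5},
    {"twist":[0,0,0],"translation":[0,0.08,1.7],"jaw":5},
    {"twist":[0,0,0],"translation":[0,0.08,1.7],"jaw":5},
  ],
)

```text
clock: 6.18
ee_pos: [0.5751, 0.0941, 0.0342]
eef_rot: [0.781, 0.625, -0.0, -0.0]
ft_force: [-0.9, -0.9, -2.4]
grip_width: 0.0579
```

drive_tool(
  commands=[
    {"twist":[0,0,0],"translation":[0,0,0.05],"jaw":5},
    {"twist":[0,0,0],"translation":[0,0,0.1],"jaw":5},
    {"twist":[0,0,0],"translation":[0,0,0.15],"jaw":5},
    {"twist":[0,0,0],"translation":[0,0,0.2],"jaw":5},
    {"twist":[0,0,0],"translation":[0,0,0.25],"jaw":5},
    {"twist":[0,0,0],"translation":[0,0,0.25],"jaw":5},
    {"twist":[0,0,0],"translation":[0,0,0.25],"jaw":5},
    {"twist":[0,0,0],"translation":[0,0,0.25],"jaw":5},
    {"twist":[0,0,0],"translation":[0,0,0.25],"jaw":5},
    {"twist":[0,0,0],"translation":[0,0,0.25],"jaw":5},
  ],
)

```text
clock: 7.02
ee_pos: [0.5751, 0.0941, 0.0318]
eef_rot: [0.781, 0.625, 0.0, -0.0]
ft_force: [0.1, 0.3, -0.8]
grip_width: 0.0582
```

Weight is coming off: disc bottom at 0.0318-0.011 ≈ 0.021, so it is on the floor. One millimetre more, then release and rise.

drive_tool(
  commands=[
    {"twist":[0,0,0],"translation":[0,0,0.05],"jaw":5},
    {"twist":[0,0,0],"translation":[0,0,0.08],"jaw":5},
    {"twist":[0,0,0],"translation":[0,0,0.08],"jaw":5},
    {"twist":[0,0,0],"translation":[0,0,0.08],"jaw":6.5},
    {"twist":[0,0,0],"translation":[0,0,0.08],"jaw":7.5},
    {"twist":[0,0,0],"translation":[0,0,0.08],"jaw":8.5},
    {"twist":[0,0,0],"translation":[0,0,0.08],"jaw":8.5},
    {"twist":[0,0,0],"translation":[0,0,0.08],"jaw":8.5},
    {"twist":[0,0,0],"translation":[0,0,-1],"jaw":8.5},
    {"twist":[0,0,0],"translation":[0,0,-3],"jaw":8.5},
  ],
)

```text
clock: 7.85
ee_pos: [0.5742, 0.0941, 0.0612]
eef_rot: [0.781, 0.625, -0.001, -0.001]
ft_force: [-0.4, -0.0, 0.1]
grip_width: 0.085
```

```bash
python3 -c "
from h import *
show();goto([.545,-.03,.19],77.5)"
```

```text
t 7.85 pos [0.5742 0.0941 0.0612] yaw 77.31 zax [-0.003 -0.    -1.   ] J [-0.16  0.95 -0.12  1.61  0.18  0.59 -0.6 ] F [-0.4 -0.   0.1] w 0.085
twist [-0.15  0.06 -0.19] trans [-12.76  -0.16 -12.87]
```

drive_tool(
  commands=[
    {"twist":[0,0,0],"translation":[0,0,-3],"jaw":8.5},
    {"twist":[0,0,0],"translation":[0,0,-6.5],"jaw":8.5},
    {"twist":[0,0,0],"translation":[0,-0.1,-10],"jaw":8.5},
    {"twist":[0,0,0],"translation":[-3,-0.2,-12.9],"jaw":8.5},
    {"twist":[0,0,0],"translation":[-6.5,-0.2,-12.9],"jaw":8.5},
    {"twist":[0,0,0],"translation":[-10,-0.2,-12.9],"jaw":8.5},
    {"twist":[0,0,0],"translation":[-12.8,-0.2,-12.9],"jaw":8.5},
    {"twist":[0,0,0],"translation":[-12.8,-0.2,-12.9],"jaw":8.5},
    {"twist":[0,0,0],"translation":[-12.8,-0.2,-12.9],"jaw":8.5},
    {"twist":[0,0,0],"translation":[-12.8,-0.2,-12.9],"jaw":8.5},
  ],
)

```text
clock: 8.68
ee_pos: [0.5452, -0.0295, 0.1913]
eef_rot: [0.781, 0.625, 0.0, -0.0]
ft_force: [0.0, 0.4, 0.3]
grip_width: 0.0848
```

```bash
python3 - <<'E'
from m import *
st=show(); im=ctrl.camera("wrist"); cv2.imwrite("pics/w5.png",im); show()
np.save("w5.npy",np.r_[st["ee_pos"],st["eef_rot"]])
E
```

```text
t 8.68 pos [ 0.5452 -0.0295  0.1913] yaw 77.33 zax [ 0.     0.001 -1.   ] J [ 0.09  0.72 -0.18  1.65  0.17  0.79 -0.38] F [0.  0.4 0.3] w 0.0848
t 8.73 pos [ 0.5452 -0.0292  0.1912] yaw 77.37 zax [ 0.     0.001 -1.   ] J [ 0.09  0.72 -0.18  1.64  0.17  0.79 -0.38] F [0.4 0.  0.3] w 0.0852
```

View pics/w5.png

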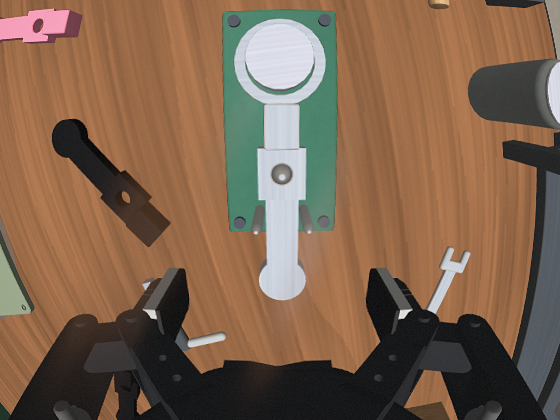

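The blank sits inside the ring at (279,57). The clamp hub is at (281,174), with the pin at (282,173), heel at (282,126) and pad at (282,280).

```bash
python3 - <<'E'
from m import *
a=np.load("w5.npy"); st=dict(ee_pos=a[:3],eef_rot=a[3:]); im=cv2.imread("pics/w5.png"); hsv=cv2.cvtColor(im,cv2.COLOR_BGR2HSV)
q=R.from_quat(st["eef_rot"]).inv(); tool=lambda C,z:(q.apply(np.r_[C,z]-st["ee_pos"])*1000).round(1)
V=(hsv[...,2]>185)&(hsv[...,1]<50)
def sub(y0,y1,x0=225,x1=340):
    L=[];Rr=[]
    for y in range(y0,y1,3):
        x=np.where(V[y,x0:x1])[0]+x0; L.append((x[0]-.5,y)); Rr.append((x[-1]+.5,y))
    return L,Rr
ang=lambda W:(lambda v:np.degrees(np.arctan2(v[1],v[0])))(np.sign(1)*cv2.fitLine(W[:,:2].astype(np.float32),cv2.DIST_HUBER,0,.001,.001).ravel())
for nm,y0,y1,z in(("hub",153,198,.068),("bar",206,255,.068),("heel",110,145,.082)):
    L,r=sub(y0,y1); A,B=cast("wrist",L,z,st),cast("wrist",r,z,st); M=(A+B)/2
    print(nm,"w",(np.linalg.norm((A-B),axis=1).mean()*1e3).round(1),"ang",ang(A),ang(B),ang(M),"ctr",M.mean(0),tool(M.mean(0)[:2],z))
# hub ends along its axis: rows where width changes
w=[V[y,225:340].sum() for y in range(140,212)]; print(w)
# pad circle (lower half), pin, disc
k,_=blob(V,(282,200)); pad=k[k[:,1]>268]; print("pad",circ(cast("wrist",pad,.068,st)))
D=(hsv[...,2]>205)&(hsv[...,1]<50); 
P=edges(im,(280,62),38,52,np.arange(-180,91,5),1); 
for z in(.028,):
    W=cast("wrist",P[:37],z,st); print("ring",circ(W),tool(circ(W)[0],z))
m=(~V)[160:188,268:296]; ys,xs=np.where(m); print("pin",xs.mean()+268,ys.mean()+160,m.sum(),[ (tool(cast("wrist",[xs.mean()+268,ys.mean()+160],z,st)[0][:2],z),cast("wrist",[xs.mean()+268,ys.mean()+160],z,st)) for z in(.074,)])
E
```

```text
hub w 39.9 ang 76.6092595452158 78.51698595182872 77.54608825742068 ctr [ 0.55455082 -0.00475011  0.068     ] [ 26.1   3.7 123.4]
bar w 28.9 ang 78.28005381514794 78.58328622252748 78.392655890021 ctr [ 0.54397233 -0.05349378  0.068     ] [-23.7   4.  123.3]
heel w 26.7 ang 78.7312624950447 77.8624561493339 78.30390403321373 ctr [0.56273529 0.03458105 0.082     ] [ 66.3   3.  109.4]
[np.int64(34), np.int64(34), np.int64(34), np.int64(34), np.int64(34), np.int64(34), np.int64(34), np.int64(34), np.int64(40), np.int64(26), np.int64(48), np.int64(48), np.int64(48), np.int64(48), np.int64(48), np.int64(48), np.int64(48), np.int64(48), np.int64(48), np.int64(48), np.int64(48), np.int64(48), np.int64(48), np.int64(42), np.int64(37), np.int64(34), np.int64(32), np.int64(30), np.int64(28), np.int64(28), np.int64(26), np.int64(26), np.int64(26), np.int64(26), np.int64(28), np.int64(31), np.int64(32), np.int64(32), np.int64(33), np.int64(32), np.int64(30), np.int64(31), np.int64(33), np.int64(36), np.int64(42), np.int64(48), np.int64(48), np.int64(48), np.int64(48), np.int64(48), np.int64(48), np.int64(48), np.int64(48), np.int64(47), np.int64(46), np.int64(47), np.int64(46), np.int64(47), np.int64(47), np.int64(46), np.int64(33), np.int64(33), np.int64(33), np.int64(32), np.int64(32), np.int64(32), np.int64(32), np.int64(32), np.int64(32), np.int64(32), np.int64(32), np.int64(32)]
pad (array([ 0.53339203, -0.10244434]), np.float64(0.021303580073850643))
ring (array([0.57481426, 0.09284922]), np.float64(0.042674830353804726)) [125.8   2.  163.4]
pin 281.40443213296396 173.3240997229917 361 [(array([ 27.9,   3.4, 117.4]), array([[ 0.55472469, -0.00299599,  0.074     ]]))]
```

Hole/pin estimates agree: hub (0.5546,-0.0048), from pad (0.5544,-0.0046), from nest (0.5538,-0.005); axis 78.0°. I'll grip the hub at TCP z 0.041.

```bash
python3 -c "
from h import *
goto([.5542,-.0046,.041],78)"
```

```text
twist [ 0.01 -0.04 -0.63] trans [ 2.58  0.33 15.02]
```

drive_tool(
  commands=[
    {"twist":[0,0,-0.6],"translation":[2.58,0.33,0],"jaw":8.5},
    {"twist":[0,0,-0.6],"translation":[2.58,0.33,2],"jaw":8.5},
    {"twist":[0,0,-0.6],"translation":[2.58,0.33,5],"jaw":8.5},
    {"twist":[0,0,-0.6],"translation":[2.58,0.33,8],"jaw":8.5},
    {"twist":[0,0,-0.6],"translation":[2.58,0.33,11],"jaw":8.5},
    {"twist":[0,0,-0.6],"translation":[2.58,0.33,13],"jaw":8.5},
    {"twist":[0,0,-0.6],"translation":[2.58,0.33,14.5],"jaw":8.5},
    {"twist":[0,0,-0.6],"translation":[2.58,0.33,15],"jaw":8.5},
    {"twist":[0,0,-0.6],"translation":[2.58,0.33,15],"jaw":8.5},
    {"twist":[0,0,-0.6],"translation":[2.58,0.33,15],"jaw":8.5},
  ],
)

```text
clock: 9.57
ee_pos: [0.5543, -0.0052, 0.0415]
eef_rot: [0.777, 0.629, 0.0, 0.0]
ft_force: [0.3, 0.3, -0.4]
grip_width: 0.085
```

drive_tool(
  commands=[
    {"twist":[0,0,0],"translation":[0,0,0],"jaw":6},
    {"twist":[0,0,0],"translation":[0,0,0],"jaw":5},
    {"twist":[0,0,0],"translation":[0,0,0],"jaw":4.4},
    {"twist":[0,0,0],"translation":[0,0,0],"jaw":4},
    {"twist":[0,0,0],"translation":[0,0,0],"jaw":3.5},
    {"twist":[0,0,0],"translation":[0,0,0],"jaw":3},
    {"twist":[0,0,0],"translation":[0,0,0],"jaw":3},
    {"twist":[0,0,0],"translation":[0,0,0],"jaw":3},
    {"twist":[0,0,0],"translation":[0,0,0],"jaw":3},
    {"twist":[0,0,0],"translation":[0,0,0],"jaw":3},
  ],
  squeeze=90,
)

```text
clock: 10.4
ee_pos: [0.5542, -0.0058, 0.0416]
eef_rot: [0.778, 0.629, 0.0, 0.0]
ft_force: [-3.0, 1.1, 12.5]
grip_width: 0.0383
```

```bash
python3 - <<'E'
from m import *
st=show(); im=ctrl.camera("wrist"); cv2.imwrite("pics/w6.png",im)
np.save("w6.npy",np.r_[st["ee_pos"],st["eef_rot"]])
E
```

```text
t 10.4 pos [ 0.5542 -0.0058  0.0416] yaw 77.9 zax [ 0.001  0.    -1.   ] J [ 0.02  0.96 -0.12  1.73  0.22  0.47 -0.46] F [-3.   1.1 12.5] w 0.0383
```

View pics/w6.png

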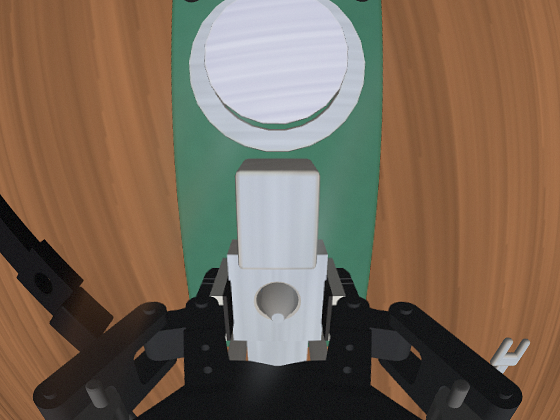

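The hub is gripped (reading 0.0383, the same bias as the disc grip gave). The disc lies inside the ring. Lifting.

drive_tool(
  commands=[
    {"twist":[0,0,0],"translation":[0,0,-0.3],"jaw":3},
    {"twist":[0,0,0],"translation":[0,0,-0.8],"jaw":3},
    {"twist":[0,0,0],"translation":[0,0,-1.5],"jaw":3},
    {"twist":[0,0,0],"translation":[0,0,-2.5],"jaw":3},
    {"twist":[0,0,0],"translation":[0,0,-3.5],"jaw":3},
    {"twist":[0,0,0],"translation":[0,0,-4.5],"jaw":3},
    {"twist":[0,0,0],"translation":[0,0,-5.5],"jaw":3},
    {"twist":[0,0,0],"translation":[0,0,-6.5],"jaw":3},
    {"twist":[0,0,0],"translation":[0,0,-7],"jaw":3},
    {"twist":[0,0,0],"translation":[0,0,-7],"jaw":3},
  ],
)

```text
clock: 11.28
ee_pos: [0.5544, -0.0059, 0.1121]
eef_rot: [0.778, 0.629, 0.001, 0.0]
ft_force: [1.4, 0.1, -4.6]
grip_width: 0.0386
```

```bash
python3 - <<'E'
from m import *
st=show(); im=ctrl.camera("wrist"); cv2.imwrite("pics/w7.png",im)
np.save("w7.npy",np.r_[st["ee_pos"],st["eef_rot"]])
cv2.imwrite("pics/w7c.png",cv2.resize(im[140:380,170:390],None,fx=3,fy=2.5))
E
```

```text
t 11.28 pos [ 0.5544 -0.0059  0.1121] yaw 77.89 zax [ 0.002  0.    -1.   ] J [ 0.03  0.84 -0.15  1.69  0.2   0.62 -0.44] F [ 1.4  0.1 -4.6] w 0.0386
```

View pics/w7c.png

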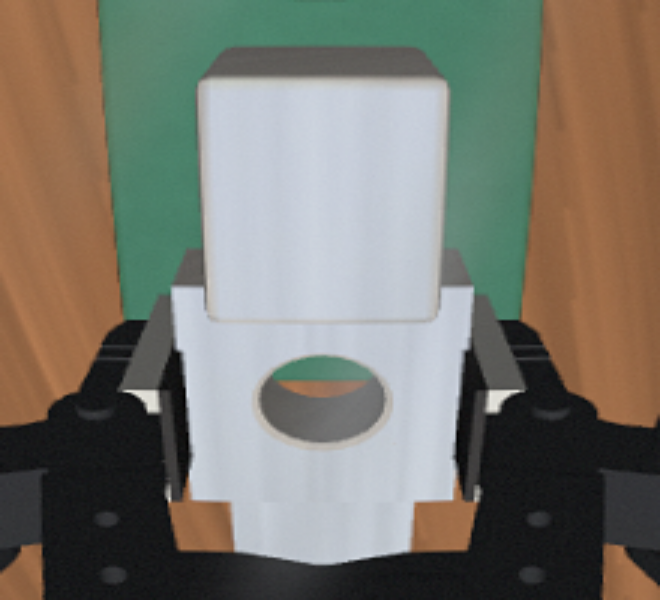

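Clamp held level, hole at px (277,300). Now the half turn.

```bash
python3 - <<'E'
from m import *
st=dict(ee_pos=np.zeros(3),eef_rot=np.array([0,0,0,1.])); im=cv2.imread("pics/w7.png"); hsv=cv2.cvtColor(im,cv2.COLOR_BGR2HSV)
m=(hsv[...,2]<190)|(hsv[...,1]>50); k,a=blob(m[270:330,240:315],(37,30)); k=k+[240,270]; print(a,k.min(0),k.max(0))
for z in(-.0264,-.0244,-.0224):
    C,r=circ(cast("wrist",k,z,st)); h=[cast("wrist",[277.3,140+y/2.5],z,st)[0][0]*1e3 for y in(287,500)]
    hc=[cast("wrist",[170+x/3,300],z,st)[0][1]*1e3 for x in(180,464)]
    print(z,(C*1e3).round(1),(r*1e3).round(1),"hub ends",np.round(h,1),np.mean(h).round(1),"sides",np.round(hc,1))
E
```

```text
1327 [256 282] [300 319]
-0.0264 [1.6 0.2] 9.4 hub ends [ 23.2 -20.4] 1.4 sides [-20.   20.2]
-0.0244 [0.3 0.2] 9.5 hub ends [ 22.2 -22.1] 0.1 sides [-20.4  20.5]
-0.0224 [-1.   0.2] 9.7 hub ends [ 21.3 -23.8] -1.3 sides [-20.7  20.9]
```

drive_tool(
  commands=[
    {"twist":[0,0,-5],"translation":[0,0,0],"jaw":3},
    {"twist":[0,0,-11],"translation":[0,0,0],"jaw":3},
    {"twist":[0,0,-17],"translation":[0,0,0],"jaw":3},
    {"twist":[0,0,-23],"translation":[0,0,0],"jaw":3},
    {"twist":[0,0,-29],"translation":[0,0,0],"jaw":3},
    {"twist":[0,0,-35],"translation":[0,0,0],"jaw":3},
    {"twist":[0,0,-41],"translation":[0,0,0],"jaw":3},
    {"twist":[0,0,-47],"translation":[0,0,0],"jaw":3},
    {"twist":[0,0,-53],"translation":[0,0,0],"jaw":3},
    {"twist":[0,0,-58],"translation":[0,0,0],"jaw":3},
  ],
)

```text
clock: 12.17
ee_pos: [0.5536, -0.0059, 0.1102]
eef_rot: [0.373, 0.928, -0.0, -0.0]
ft_force: [-0.2, -1.0, -5.0]
grip_width: 0.0384
```

drive_tool(
  commands=[
    {"twist":[0,0,-5],"translation":[0,0,0],"jaw":3},
    {"twist":[0,0,-11],"translation":[0,0,0],"jaw":3},
    {"twist":[0,0,-17],"translation":[0,0,0],"jaw":3},
    {"twist":[0,0,-23],"translation":[0,0,0],"jaw":3},
    {"twist":[0,0,-29],"translation":[0,0,0],"jaw":3},
    {"twist":[0,0,-35],"translation":[0,0,0],"jaw":3},
    {"twist":[0,0,-41],"translation":[0,0,0],"jaw":3},
    {"twist":[0,0,-47],"translation":[0,0,0],"jaw":3},
    {"twist":[0,0,-53],"translation":[0,0,0],"jaw":3},
    {"twist":[0,0,-58],"translation":[0,0,0],"jaw":3},
  ],
)

```text
clock: 13.0
ee_pos: [0.5537, -0.006, 0.1102]
eef_rot: [-0.124, 0.992, 0.0, -0.001]
ft_force: [-0.3, -0.2, -5.2]
grip_width: 0.0387
```

```bash
python3 -c "
from h import *
show();goto([.5542,-.0046,.1121],-102)"
```

```text
t 13.0 pos [ 0.5537 -0.006   0.1102] yaw -165.79 zax [-0.001  0.    -1.   ] J [ 0.31  0.93 -0.71  1.69  0.78  0.83  1.06] F [-0.3 -0.2 -5.2] w 0.0387
twist [ 5.000e-02 -4.000e-02 -6.379e+01] trans [-0.09  0.12 -0.19]
```

drive_tool(
  commands=[
    {"twist":[0,0,-6],"translation":[0,0,0],"jaw":3},
    {"twist":[0,0,-13],"translation":[0,0,0],"jaw":3},
    {"twist":[0,0,-20],"translation":[0,0,0],"jaw":3},
    {"twist":[0,0,-27],"translation":[0,0,0],"jaw":3},
    {"twist":[0,0,-34],"translation":[0,0,0],"jaw":3},
    {"twist":[0,0,-41],"translation":[0,0,0],"jaw":3},
    {"twist":[0,0,-48],"translation":[0,0,0],"jaw":3},
    {"twist":[0,0,-54],"translation":[0,0,0],"jaw":3},
    {"twist":[0,0,-60],"translation":[0,0,0],"jaw":3},
    {"twist":[0,0,-63.8],"translation":[0,0,0],"jaw":3},
  ],
)

```text
clock: 13.83
ee_pos: [0.5536, -0.006, 0.11]
eef_rot: [-0.629, 0.777, 0.0, -0.0]
ft_force: [0.8, -0.3, -4.1]
grip_width: 0.0384
```

drive_tool(
  commands=[
    {"twist":[0,0,0],"translation":[0,0,0],"jaw":3},
    {"twist":[0,0,0],"translation":[0,0,0],"jaw":3},
    {"twist":[0,0,0],"translation":[0,0,0],"jaw":3},
    {"twist":[0,0,0],"translation":[0,0,0],"jaw":3},
    {"twist":[0,0,0],"translation":[0,0,0],"jaw":3},
    {"twist":[0,0,0],"translation":[0,0,0],"jaw":3},
    {"twist":[0,0,0],"translation":[0,0,0],"jaw":3},
    {"twist":[0,0,0],"translation":[0,0,0],"jaw":3},
    {"twist":[0,0,0],"translation":[0,0,0],"jaw":3},
    {"twist":[0,0,0],"translation":[0,0,0],"jaw":3},
  ],
)

```text
clock: 14.67
ee_pos: [0.5539, -0.0058, 0.1108]
eef_rot: [-0.627, 0.779, 0.0, 0.0]
ft_force: [-0.3, -0.2, -4.8]
grip_width: 0.0385
```

```bash
python3 - <<'E'
from m import *
st=show();goto([.5542,-.0046,.1121],-102)
im=ctrl.camera("wrist"); cv2.imwrite("pics/w8.png",im); np.save("w8.npy",np.r_[st["ee_pos"],st["eef_rot"]])
E
```

```text
t 14.67 pos [ 0.5539 -0.0058  0.1108] yaw -102.31 zax [-0.  0. -1.] J [ 0.41  1.01 -0.97  1.68  0.97  1.01  2.01] F [-0.3 -0.2 -4.8] w 0.0385
twist [ 0.    0.01 -0.31] trans [-0.13 -0.   -0.13]
```

View pics/w8.png

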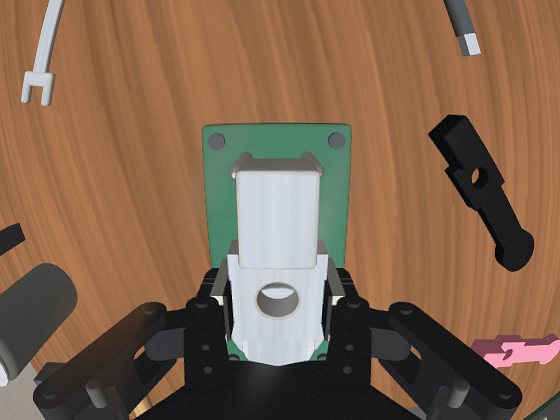

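The arm is turned: dowel tips show on either side of the heel at (240,168) and (314,167), and the pin glints through the hole near (277,290). That makes 11 pictures viewed, so numbers only from here.

```bash
python3 - <<'E'
from m import *
S=dict(ee_pos=np.zeros(3),eef_rot=np.array([0,0,0,1.])); im=cv2.imread("pics/w8.png"); hsv=cv2.cvtColor(im,cv2.COLOR_BGR2HSV)
c=lambda p,z:(cast("wrist",p,z,S)[0]*1e3).round(1)
for y in range(152,184,3): print(y,"".join("#" if hsv[y,x,1]<60 and hsv[y,x,2]>60 else "." for x in range(226,332)))
print("hole col 277:",[(y,int(hsv[y,277,2]),int(hsv[y,277,1])) for y in range(278,322,2)])
for y in range(280,312,3): print(y,[int(v) for v in hsv[y,254:302:3,2]])
for r in(120,200,240):
    x=np.where((hsv[r,180:370,0]>60)&(hsv[r,180:370,0]<95)&(hsv[r,180:370,1]>90))[0]+180
    a,b=c([x[0],r],.1108-.02),c([x[-1],r],.1108-.02); print("plate",r,x[0],x[-1],a,b,(a+b)/2)
E
```

```text
152 .................#######.....................................................########.....................
155 ..............############.................................................#############..................
158 ...........#################...................####.##.##.##.#............#################...............
161 .........####################################################################################.............
164 ......#########################################################################################...........
167 ....##############################################################################################........
170 ...################################################################################################.......
173 ...###############################################################################################........
176 ....#############################################################################################.........
179 .......########################################################################################..
[... 822 characters left out ...]
20, 191, 89, 236, 225, 225, 224, 225, 224, 224, 222, 222, 223, 146, 137, 215]
295 [214, 129, 88, 90, 185, 223, 221, 219, 219, 218, 219, 222, 136, 125, 120, 197]
298 [196, 98, 89, 93, 95, 96, 135, 191, 191, 163, 115, 120, 125, 124, 122, 195]
301 [196, 99, 91, 94, 98, 101, 104, 109, 113, 119, 123, 125, 123, 122, 121, 198]
304 [207, 139, 93, 95, 98, 104, 105, 110, 112, 120, 122, 122, 123, 121, 115, 198]
307 [221, 195, 87, 95, 98, 102, 105, 109, 116, 120, 123, 124, 124, 122, 168, 198]
310 [220, 194, 199, 92, 98, 101, 107, 114, 117, 121, 123, 123, 123, 117, 199, 218]Traceback (most recent call last):
  File "<stdin>", line 9, in <module>
IndexError: index 0 is out of bounds for axis 0 with size 0
```

```bash
python3 - <<'E'
from m import *
S=dict(ee_pos=np.zeros(3),eef_rot=np.array([0,0,0,1.])); im=cv2.imread("pics/w8.png"); hsv=cv2.cvtColor(im,cv2.COLOR_BGR2HSV)
c=lambda p,z:(cast("wrist",p,z,S)[0]*1e3).round(1)
for y in range(164,206,2): print(y,"".join("#" if hsv[y,x,1]<60 and hsv[y,x,2]>60 else "." for x in range(226,332)), [int(v) for v in hsv[y,228:240:2,2]])
for z in(.0258,.0308): print(z,"dowel L/R extremes",c([229,171.5],z),c([325,171],z))
print("hole view (277,293) at disc top/boss/pin tip",c([277,293],.061),c([277,293],.059),c([277,288],.031),c([277,283],.031),c([277,298],.031))
print("heel sides y",c([236,210],-.040),c([319.5,210],-.040))
for r in(130,140,200,240):
    x=np.where((hsv[r,180:370,0]>60)&(hsv[r,180:370,0]<95)&(hsv[r,180:370,1]>90))[0]+180
    a,b=c([x[0],r],.0908),c([x[-1],r],.0908); print("plate",r,x[0],x[-1],a,b,(a+b)/2)
print("top edge", [ (x,c([x,124.5],.0908)) for x in(240,277,315)])
for p in((216.5,141),(336.5,140.5)): print("bolt",c(p,.0908-.002))
E
```

```text
164 ......#########################################################################################........... [133, 133, 119, 107, 107, 103]
166 ....#############################################################################################......... [135, 118, 113, 115, 116, 112]
168 ...###############################################################################################........ [132, 114, 122, 123, 123, 117]
170 ...################################################################################################....... [125, 120, 129, 133, 132, 97]
172 ..#################################################################################################....... [118, 120, 134, 155, 123, 182]
174 ...###############################################################################################........ [128, 121, 187, 231, 168, 191]
176 ....#############################################################################################......... [134, 109, 203, 230, 182, 197]
178 ......#########################################################################################........
[... 1978 characters left out ...]
26.1  30.8] [45.1 26.1 30.8]
hole view (277,293) at disc top/boss/pin tip [-49.8   0.1  61. ] [-48.5   0.1  59. ] [-27.5   0.1  31. ] [-23.9   0.1  31. ] [-34.9   0.1  31. ]
heel sides y [ 44.8 -13.5 -40. ] [ 44.8  14.1 -40. ]
plate 130 202 347 [ 64.9 -54.3  90.8] [64.8 50.5 90.8] [64.85 -1.9  90.8 ]
plate 140 203 327 [ 57.5 -53.8  90.8] [57.1 36.  90.8] [57.3 -8.9 90.8]
plate 200 212 347 [ 12.2 -49.   90.8] [12.3 52.9 90.8] [12.25  1.95 90.8 ]
plate 240 209 345 [-20.4 -53.5  90.8] [-20.4  53.6  90.8] [-2.04e+01  5.00e-02  9.08e+01]
top edge [(240, array([ 68.1, -26.4,  90.8])), (277, array([67.8, -0. , 90.8])), (315, array([68.1, 27. , 90.8]))]
bolt [ 56.7 -43.3  88.8]
bolt [57.  42.6 88.8]
```

The turned arm is laterally centred (dowels at y -25.3/+25.4 mm). Both camera and geometry say the hole must move about 2 mm towards the nest (tool x -0.2 cm). Shift, then lower in stages.

drive_tool(
  commands=[
    {"twist":[0,0,0],"translation":[-0.2,0,0],"jaw":3},
    {"twist":[0,0,0],"translation":[-0.2,0,1],"jaw":3},
    {"twist":[0,0,0],"translation":[-0.2,0,2],"jaw":3},
    {"twist":[0,0,0],"translation":[-0.2,0,2.8],"jaw":3},
    {"twist":[0,0,0],"translation":[-0.2,0,3.3],"jaw":3},
    {"twist":[0,0,0],"translation":[-0.2,0,3.7],"jaw":3},
    {"twist":[0,0,0],"translation":[-0.2,0,4],"jaw":3},
    {"twist":[0,0,0],"translation":[-0.2,0,4.2],"jaw":3},
    {"twist":[0,0,0],"translation":[-0.2,0,4.2],"jaw":3},
    {"twist":[0,0,0],"translation":[-0.2,0,4.2],"jaw":3},
  ],
)

```text
clock: 15.55
ee_pos: [0.5544, -0.0038, 0.0689]
eef_rot: [-0.627, 0.779, 0.0, 0.0]
ft_force: [-1.0, -0.5, -3.6]
grip_width: 0.0388
```

```bash
python3 - <<'E'
from m import *
st=show(); im=ctrl.camera("wrist"); cv2.imwrite("pics/w9.png",im)
E
```

```text
t 15.55 pos [ 0.5544 -0.0038  0.0689] yaw -102.3 zax [ 0.  0. -1.] J [ 0.39  1.07 -0.92  1.71  1.05  0.94  1.96] F [-1.  -0.5 -3.6] w 0.0388
```

drive_tool(
  commands=[
    {"twist":[0,0,0],"translation":[0,0,0.2],"jaw":3},
    {"twist":[0,0,0],"translation":[0,0,0.4],"jaw":3},
    {"twist":[0,0,0],"translation":[0,0,0.6],"jaw":3},
    {"twist":[0,0,0],"translation":[0,0,0.7],"jaw":3},
    {"twist":[0,0,0],"translation":[0,0,0.8],"jaw":3},
    {"twist":[0,0,0],"translation":[0,0,0.9],"jaw":3},
    {"twist":[0,0,0],"translation":[0,0,1.0],"jaw":3},
    {"twist":[0,0,0],"translation":[0,0,1.1],"jaw":3},
    {"twist":[0,0,0],"translation":[0,0,1.2],"jaw":3},
    {"twist":[0,0,0],"translation":[0,0,1.2],"jaw":3},
  ],
)

```text
clock: 16.43
ee_pos: [0.5543, -0.0039, 0.0566]
eef_rot: [-0.627, 0.779, 0.0, -0.0]
ft_force: [-0.7, 0.1, -5.2]
grip_width: 0.0386
```

Underside is now at 0.067, past the taper, with only the arm's weight on the wrist. Continuing to just above the boss.

drive_tool(
  commands=[
    {"twist":[0,0,0],"translation":[0,0,0.2],"jaw":3},
    {"twist":[0,0,0],"translation":[0,0,0.4],"jaw":3},
    {"twist":[0,0,0],"translation":[0,0,0.6],"jaw":3},
    {"twist":[0,0,0],"translation":[0,0,0.8],"jaw":3},
    {"twist":[0,0,0],"translation":[0,0,1.0],"jaw":3},
    {"twist":[0,0,0],"translation":[0,0,1.15],"jaw":3},
    {"twist":[0,0,0],"translation":[0,0,1.3],"jaw":3},
    {"twist":[0,0,0],"translation":[0,0,1.4],"jaw":3},
    {"twist":[0,0,0],"translation":[0,0,1.45],"jaw":3},
    {"twist":[0,0,0],"translation":[0,0,1.45],"jaw":3},
  ],
)

```text
clock: 17.27
ee_pos: [0.5543, -0.0039, 0.0422]
eef_rot: [-0.627, 0.779, 0.0, -0.0]
ft_force: [1.1, 0.8, -4.9]
grip_width: 0.0387
```

drive_tool(
  commands=[
    {"twist":[0,0,0],"translation":[0,0,0.04],"jaw":3},
    {"twist":[0,0,0],"translation":[0,0,0.08],"jaw":3},
    {"twist":[0,0,0],"translation":[0,0,0.12],"jaw":3},
    {"twist":[0,0,0],"translation":[0,0,0.16],"jaw":3},
    {"twist":[0,0,0],"translation":[0,0,0.2],"jaw":3},
    {"twist":[0,0,0],"translation":[0,0,0.2],"jaw":3},
    {"twist":[0,0,0],"translation":[0,0,0.2],"jaw":3},
    {"twist":[0,0,0],"translation":[0,0,0.2],"jaw":3},
    {"twist":[0,0,0],"translation":[0,0,0.2],"jaw":3},
    {"twist":[0,0,0],"translation":[0,0,0.2],"jaw":3},
  ],
)

```text
clock: 18.1
ee_pos: [0.5544, -0.0039, 0.0416]
eef_rot: [-0.627, 0.779, -0.0, 0.0]
ft_force: [-8.4, -2.7, 24.4]
grip_width: 0.0385
```

Seated at the same TCP height as before the lift (0.0416). I'll relax the push, open and rise.

drive_tool(
  commands=[
    {"twist":[0,0,0],"translation":[0,0,-0.1],"jaw":3},
    {"twist":[0,0,0],"translation":[0,0,-0.12],"jaw":3},
    {"twist":[0,0,0],"translation":[0,0,-0.12],"jaw":4.2},
    {"twist":[0,0,0],"translation":[0,0,-0.12],"jaw":5},
    {"twist":[0,0,0],"translation":[0,0,-0.12],"jaw":6.5},
    {"twist":[0,0,0],"translation":[0,0,-0.12],"jaw":8.5},
    {"twist":[0,0,0],"translation":[0,0,-0.12],"jaw":8.5},
    {"twist":[0,0,0],"translation":[0,0,-0.12],"jaw":8.5},
    {"twist":[0,0,0],"translation":[0,0,-0.12],"jaw":8.5},
    {"twist":[0,0,0],"translation":[0,0,-0.12],"jaw":8.5},
  ],
)

```text
clock: 18.93
ee_pos: [0.5543, -0.0039, 0.0415]
eef_rot: [-0.627, 0.779, 0.0, 0.0]
ft_force: [0.6, -0.4, 0.5]
grip_width: 0.085
```

drive_tool(
  commands=[
    {"twist":[0,0,0],"translation":[0,0,-0.5],"jaw":8.5},
    {"twist":[0,0,0],"translation":[0,0,-1.5],"jaw":8.5},
    {"twist":[0,0,0],"translation":[0,0,-4],"jaw":8.5},
    {"twist":[0,0,0],"translation":[0,0,-7],"jaw":8.5},
    {"twist":[0,0,0],"translation":[0,0,-10],"jaw":8.5},
    {"twist":[0,0,0],"translation":[3,0,-13],"jaw":8.5},
    {"twist":[0,0,0],"translation":[5,0,-15],"jaw":8.5},
    {"twist":[0,0,0],"translation":[5,0,-15],"jaw":8.5},
    {"twist":[0,0,0],"translation":[5,0,-15],"jaw":8.5},
    {"twist":[0,0,0],"translation":[5,0,-15],"jaw":8.5},
  ],
)

```text
clock: 19.77
ee_pos: [0.5436, -0.0523, 0.1916]
eef_rot: [-0.627, 0.779, 0.0, 0.0]
ft_force: [0.6, 0.7, 0.1]
grip_width: 0.0847
```

```bash
python3 - <<'E'
from m import *
st=show(); w=ctrl.camera("wrist"); s=ctrl.camera("scene"); np.save("w10.npy",np.r_[st["ee_pos"],st["eef_rot"]]); cv2.imwrite("pics/w10.png",w)
a=cv2.resize(s[190:310,215:385],(400,282),interpolation=cv2.INTER_CUBIC)
b=cv2.resize(w,(400,300)); cv2.imwrite("pics/fin.png",np.vstack([a,b]))
E
```

```text
t 19.77 pos [ 0.5436 -0.0523  0.1916] yaw -102.27 zax [-0.  0. -1.] J [ 0.53  0.9  -1.05  1.63  0.85  1.13  2.18] F [0.6 0.7 0.1] w 0.0847
```

View pics/fin.png

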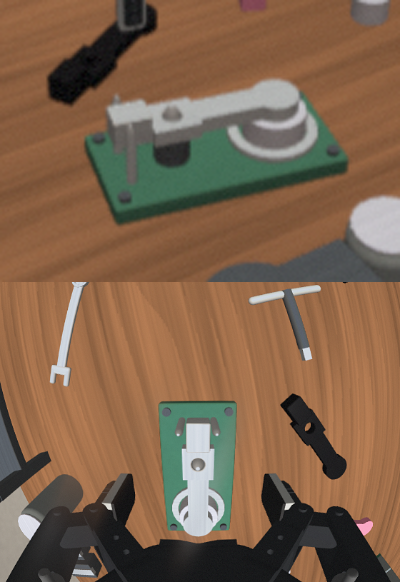

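Both views show the arm level on the boss with the pin through its hole, the heel between the dowels and the pad over the blank in its ring. The gripper is clear, so I'm handing in.

```bash
python3 - <<'E'
from m import *
a=np.load("w10.npy"); st=dict(ee_pos=a[:3],eef_rot=a[3:]); hsv=cv2.cvtColor(cv2.imread("pics/w10.png"),cv2.COLOR_BGR2HSV)
print("pin tip approx",cast("wrist",[198*1.4,(464-282)*1.4],.08,st)[0].round(4))
print(ctrl.job_done())
E
```

```text
pin tip approx [ 0.5524 -0.0107  0.08  ]
the job is handed in; nothing more can be done
None
```

I set the blank in the nest, lifted the clamp arm over the dowels, turned it end for end and refitted it on the pin. I handed the job in at about 20 s of the 61 s allowed. No verdict was reported.

**What the last checks showed**
- **Blank:** the wrist force fell from -2.4 to -0.8 N as it reached the nest floor. Later wrist pictures show it lying inside the ring.
- **Clamp arm:** it went down the pin with only its own weight on the wrist. It seated at the same tool height as before the lift (0.0416 m) and pushed back with 24 N before I let go.
- **Final pictures:** the arm looks level with its heel between the dowels, and the pad lies over the blank. The gripper is open and about 15 cm above, touching nothing.
- **Bystanders:** nothing was touched on the way, but I did not re-measure where they lie.

**What disagreed or was not checked**
- The top and wrist cameras differed by 1 to 3 mm on the nest and pin. I worked from relative offsets in the wrist view and from contact forces instead.
- A last rough reading of the pin tip, taken by eye from a small picture, was about 6 mm off the earlier estimate. I did not act on it, because the arm had already seated fully on the pin.
- I did not measure the final pad-to-nest distance in numbers.
- I viewed 12 pictures, two over the budget of 10.

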